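# Load a lamp glass in the soft-jaw chuck

## Robot

A 7-joint arm with a two-finger parallel gripper is mounted at the origin on the work surface. World frame = base frame: x ahead of the robot, y to its left, z up, the work surface at z = 0. Lengths are in m, angles in rad, forces in N, time in s.
With the tool pointing down it reaches from about 0.425 to 0.95 m from the base axis. Payload 4.7 kg.
Tool frame: the origin (TCP) lies where the fingers leave the gripper's body, on its centre line; the fingertips stand 73 mm ahead of it and the grasp point (between the pads) lies 54 mm ahead of it; z points along the fingers, y is the line along which they close (so a half turn about z gives the same grasp; the last joint's range is limited). The gripper opens to 85 mm and grips with 20 to 120 N. Pads are 22 mm wide; open, the fingers measure 114 mm over their backs; the gripper's body (76 mm by 85 mm) begins 54 mm behind the grasp point. The pads swing forward as they close: fully open they stand 13 mm farther back than shut.
Start: joints at [-1.184, 0.469, -0.049, 1.532, 0.024, 1.141, -0.082], TCP at [0.273, 0.618, 0.304] pointing down, gripper open.
Joint ranges: [-2.59, 2.59], [-0.33, 1.99], [-1.39, 1.29], [0.1, 2.45], [-1.04, 4.18], [0.21, 1.99], [-2.66, 2.66]. Speed limits (rad/s): [2.57, 2.57, 3.14, 3.14, 3.14, 3.14, 3.14].

## Interface

Orientations are given as a unit quaternion [x, y, z, w].
In Python, from workcell import bot gives the robot as it stands. Calls block until the motion is done:
- bot.move_pose(position, orientation): joint-space move of the TCP to a pose.
- bot.servo_line(position, rot=None, vel=0.15): straight line of the TCP; rot=None keeps the orientation; vel is the mean speed in m/s.
- bot.movej(angles): joint-space move.
- bot.set_gripper(opening, squeeze=None): finger opening in m; squeeze is the grip in N (None keeps the last); returns when the fingers have stopped.
- bot.wait(seconds).
- bot.inverse_kinematics(position, orientation): joint angles nearest the present ones, or None.
- bot.get_obs(): the state.
- bot.camera(name): name is "side" or "top" or "wrist"; returns the picture (480x640x3 uint8, red, green, blue); there is no depth.
- bot.camera_info(name): a dict with "camera_matrix" (3x3 intrinsics, pixels), "cam_to_world" (4x4, takes a point from camera to world coordinates). Camera axes: x right, y down, z forward; pixel columns grow to the right and rows downward; lengths in m; the calibration is good to about 2 mm. A picture is of the moment at which its call begins: read the wrist's pose just before it. camera_info takes no time and is no camera call; for the wrist camera it gives the pose at the moment of the call.
A pose or a line that the arm cannot do raises bot.MotionError and nothing moves.
- bot.sign_off(): hands the job in; it is judged then, once.
The state is a dict: "clock": time; "q": joint angles; "qd": joint speeds; "joint_efforts": joint torques, N m; "tcp_pos": TCP position; "tcp_rot": TCP orientation; "wrist_force": force on the tool from outside, world axes, zero at the start; "torque": the same for the moment, N m; "gripper_width": finger opening in m; "grasp_force": force on a finger pad.
Only numpy, scipy, OpenCV 4.12 (cv2) and the standard library are available. Lean on these libraries where they do the work, as an engineer would, in place of code of your own. Each camera call takes 0.05 s, during which the arm holds its last target. There are 200 camera calls.

## Task

Take the fragile amber lamp glass off the cork mat with a light grip, stand it gently, domed end up, in the middle of the open chuck and let go of it; then swing the chuck's red-handled lever clockwise (seen from above) until all three sprung orange pads hold the glass lightly, pushed back about half of their 10 mm of give and never bottomed out. Do not tip, drop or squeeze the glass hard, and leave the other glasses and the things lying on the bench where they are.

Things in the scene. Friction and masses are not known exactly. Their poses are not given: they have to be found in the camera images.
- amber_glass: the amber (orange-brown) lamp glass to load, thin and fragile, standing on the cork mat: an upright cylinder 50 mm in diameter with a domed closed top, 110 mm tall, straight-sided up to 88 mm, 0.13 to 0.23 kg. Origin: centre of its flat underside; z up along its axis. A grip of 20 to 35 N carries it safely; 50 N at each finger breaks it.
- green_glass: a dark green glass of the same shape and size on the mat, origin likewise; must stay where it is
- opal_glass: a white glass of the same shape and size on the mat, origin likewise; must stay where it is
- mat: cork mat fixed to the bench, 130 x 320 mm, 4 mm thick; the three glasses stand in a row along its y axis, about 100 mm apart, in any order. Origin: centre of its underside
- chuck: round, dark steel three-jaw chuck fixed to the bench, axis upright: foot 196 mm in diameter, flat top face 40 mm above the bench, on which the glass is to stand. Origin: centre of its underside. The three jaws are 120 degrees apart, at 60, 180 and 300 degrees from its x axis; they reach 36 mm above the top face and, with the lever fully open, out to 85 mm from the axis
- chuck_seat (a point): centre of the chuck's flat top face, on the axis, 40 mm above the bench: the underside of the glass belongs here
- sleeve (a joint): angle (rad) of the aluminium sleeve with its lever: 0 = fully open, grows as the lever swings clockwise seen from above, stop at 1.5. Stiff (about 5 N at the handle), stays where left. Moves all three jaws 15 mm inward per rad: pad faces 35 mm from the axis at 0, touching a centred glass at 0.67, pads pushed back half their give at 1.0, bottomed out at 1.33
- lever_grip (a point): point on the axis of the lever's upright red handle, at a good height to grip: the handle is 22 mm in diameter, stands 125 mm from the chuck's axis and rises from 20 to 86 mm above the bench; this point is 68 mm above the bench
- jaw_a: steel jaw of the chuck at 60 degrees from the chuck's x axis, with its orange sprung pad 22 mm wide, 26 mm tall; the pad's middle is 19 mm above the top face. Its spring gives 1.5 N per mm of push: 2 N holds the glass, over 12 N endangers it. Origin: on the chuck's top face, on the axis at sleeve 0, then shifted with the jaw; x radially outward
- jaw_b: the same jaw at 180 degrees
- jaw_c: the same jaw at 300 degrees
- steel_strip: loose dark steel strip 300 x 45 x 6 mm lying on the bench, origin at the centre of its underside
- screwdriver: loose red-handled screwdriver lying beyond the work area
- wrench: loose steel wrench lying to the right of the chuck
- marker: white marker pen with a blue cap, about 140 mm long, lying at the far side
- oil: yellow plastic bottle, 60 mm in diameter, 150 mm tall, upright on the right; origin at the centre of its underside
Things that resemble listed ones, but are neither listed nor needed, are in the scene too. What is shaped like the chuck but purple is not meant.

How it is judged:
By the outcome, as a careful person would: the job done as asked, in the order asked, and still so for the second after the job is handed in, with the robot touching nothing.
It also fails if it takes over 54 s, if anything falls off the work surface, if the arm or the gripper's body presses on something with over 40 N, if the wrist force passes 120 N, or if a joint passes its speed limit or range.

## Working session

There is one attempt and no reset: what is moved stays moved. The work goes in short steps, each a Python script; the robot and the scene stay as the last script left them, time stands still between calls to the robot, and variables do not carry over. Pictures are saved under pics/ and viewed, at most 10 in all, crops included, and the job is handed in when it is done.

```bash
ls; mkdir -p pics
python3 - <<'E'
from workcell import bot
import cv2,numpy as np
np.set_printoptions(precision=4,suppress=True)
for n in ("top","side"):
    cv2.imwrite(f"pics/{n}0.png",bot.camera(n)[:,:,::-1]); i=bot.camera_info(n); print(n,i["camera_matrix"],i["cam_to_world"])
o=bot.get_obs();print(o)
E
```

```text
pics
top [[441.9838   0.     313.5047]
 [  0.     441.9838 243.9211]
 [  0.       0.       1.    ]] [[-0.0079 -0.9819  0.1892  0.293 ]
 [-0.9999  0.01    0.0104 -0.0253]
 [-0.0121 -0.1891 -0.9819  1.1795]
 [ 0.      0.      0.      1.    ]]
side [[571.6469   0.     318.8734]
 [  0.     571.6469 241.2561]
 [  0.       0.       1.    ]] [[ 0.934  -0.2666  0.2377  0.2306]
 [-0.357  -0.7221  0.5926 -0.7333]
 [ 0.0136 -0.6383 -0.7696  0.9619]
 [ 0.      0.      0.      1.    ]]
{'clock': 0.1, 'q': array([-1.1839,  0.4693, -0.0486,  1.5336,  0.0241,  1.141 , -0.0823]), 'qd': array([ 0.0009, -0.0011, -0.002 , -0.0017,  0.0004,  0.0007, -0.    ]), 'joint_efforts': array([  0.0008, -51.1515,  -0.0469, -23.8394,   0.0108,   0.0044,
         0.    ]), 'tcp_pos': array([0.2725, 0.6171, 0.303 ]), 'tcp_rot': array([ 0.2064,  0.9785, -0.0009, -0.0002]), 'wrist_force': array([ 0.1848, -0.2257,  0.0675]), 'torque': array([-0.0437,  0.0091,  0.0244]), 'grasp_force': 0.0, 'gripper_width': 0.08526341550992914}
```

View pics/top0.png

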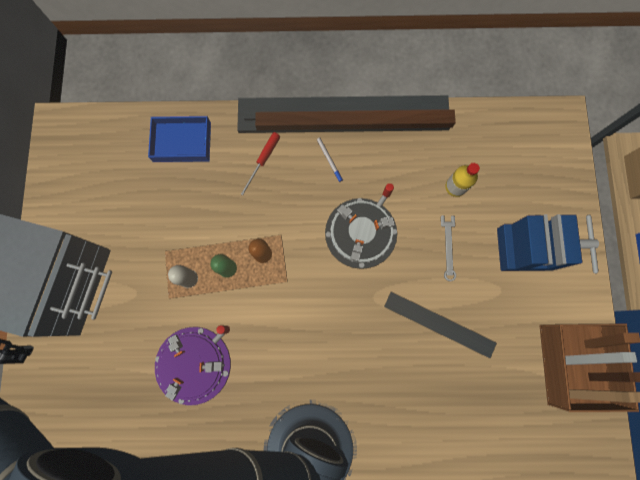

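View pics/side0.png

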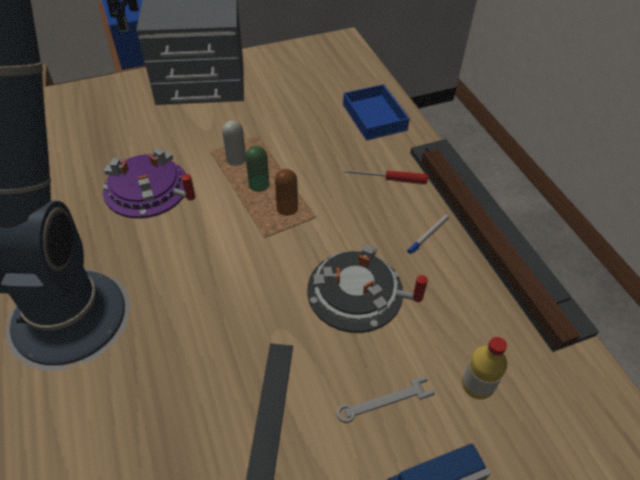

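Top view: the dark steel chuck is at about (361,233), with its red handle at (388,190). The look-alike at (193,366) is purple, so it is not the one meant. Amber glass is at (260,250), green at (222,265), white at (179,274). I'll confirm with one enlarged crop and measure the coloured blobs.

```bash
cat > h.py <<'E'
from workcell import bot
import cv2,numpy as np
from scipy.optimize import least_squares
np.set_printoptions(precision=4,suppress=True)
def proj(P,i):
    T=np.linalg.inv(i["cam_to_world"]); c=np.atleast_2d(P)@T[:3,:3].T+T[:3,3]
    p=c@i["camera_matrix"].T; return p[:,:2]/p[:,2:]
def onz(uv,z,i):
    T=i["cam_to_world"]; r=np.linalg.solve(i["camera_matrix"],[uv[0],uv[1],1]); r=T[:3,:3]@r
    return T[:3,3]+r*(z-T[2,3])/r[2]
def cyl(r,zs,rs=None):
    a=np.linspace(0,2*np.pi,48); return np.vstack([np.c_[rr*np.cos(a),rr*np.sin(a),0*a+z] for z,rr in zip(zs,rs if rs is not None else [r]*len(zs))])
t=np.linspace(0,np.pi/2,8)
GLASS=cyl(0,np.r_[0,.088+.022*np.sin(t)],np.r_[.025,.025*np.cos(t)])
def hullc(P,i):
    m=cv2.moments(cv2.convexHull(proj(P,i).astype(np.float32))); return np.array([m['m10'],m['m01']])/m['m00']
def blob(img,lo,hi,win):
    x0,y0,x1,y1=win; hsv=cv2.cvtColor(img,cv2.COLOR_RGB2HSV)[y0:y1,x0:x1]
    m=cv2.inRange(hsv,np.array(lo),np.array(hi)); n,l,s,c=cv2.connectedComponentsWithStats(m)
    k=1+np.argmax(s[1:,4]); return c[k]+[x0,y0],s[k]+[x0,y0,0,0,0]
E
python3 - <<'E'
from h import *
T=cv2.imread("pics/top0.png");S=cv2.imread("pics/side0.png")
a=cv2.resize(T[175:285,230:410],None,fx=4.4,fy=4.4,interpolation=cv2.INTER_CUBIC)[:, :792]
cv2.imwrite("pics/crop1.png",a)
cv2.imwrite("pics/crop2.png",cv2.resize(S[235:335,295:435],None,fx=5.7,fy=5.7,interpolation=cv2.INTER_CUBIC))
it,is_=bot.camera_info("top"),bot.camera_info("side")
T=T[:,:,::-1].copy();S=S[:,:,::-1].copy()
for nm,lo,hi,wt,ws in [("amber",(4,130,60),(14,255,190),(245,232,275,268),(272,165,302,218)),("handle",(0,180,60),(5,255,255),(378,180,398,205),(410,272,430,305))]:
    bt,st=blob(T,lo,hi,wt);bs,ss=blob(S,lo,hi,ws);print(nm,bt,st,bs,ss)
    M=GLASS+[0,0,.004] if nm=="amber" else cyl(.011,[.02,.086])
    f=lambda p,w=(1,1):np.r_[(hullc(M+[p[0],p[1],0],it)-bt)*w[0],(hullc(M+[p[0],p[1],0],is_)-bs)*w[1]]
    r=least_squares(f,[.6,0]);print(r.x,r.fun, least_squares(f,[.6,0],args=((1,0),)).x,least_squares(f,[.6,0],args=((0,1),)).x)
for z in (.04,): print("chuck",onz((362,229.5),z,it),onz((356,281),z,is_))
print("handle top",onz((389,187.5),.086,it))
for uv in [(166,249),(282,236),(287,282),(169,298)]: print(onz(uv,.004,it))
E
```

```text
amber [259.2298 250.6606] [248 239  24  24 383] [283.6091 175.8325] [275 169  20  15 197]
[0.4979 0.1459] [-7.2597 -1.7097  1.1491  9.2143] [0.4931 0.127 ] [0.5049 0.1749]
handle [388.2653 187.9184] [384 184   9  11  49] [422.2222 280.5278] [417 276  10   9  36]
[ 0.6625 -0.2049] [-3.0165 -1.3234  0.4709  3.1446] [ 0.6587 -0.2127] [ 0.6651 -0.1978]
chuck [ 0.55   -0.1415  0.04  ] [ 0.5478 -0.1447  0.04  ]
handle top [ 0.6498 -0.2095  0.086 ]
[0.5095 0.3875 0.004 ]
[0.5423 0.0727 0.004 ]
[0.4168 0.0586 0.004 ]
[0.3771 0.3722 0.004 ]
```

View pics/crop1.png

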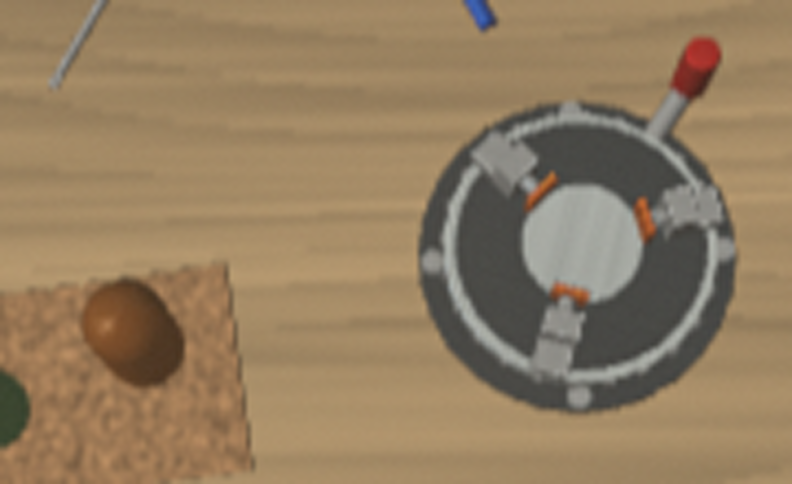

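View pics/crop2.png

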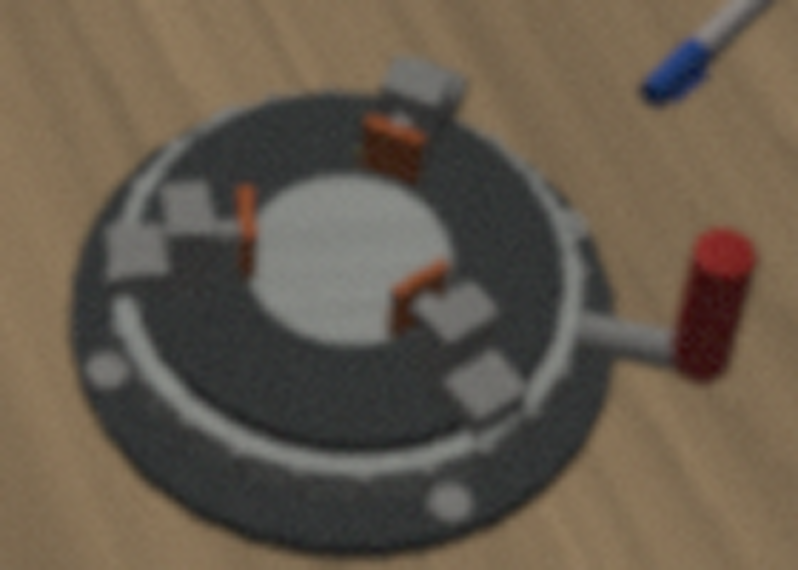

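The crops show the amber glass at top (260,250), alone on the mat's right end. The dark chuck's pale seat disc is centred at top (362.3,230.2) and side (356.6,280.4), with the handle's top at (389.5,187.5). The colour masks missed the shaded sides, so I'll widen them.

Run:
```python
from h import *
T=cv2.imread("pics/top0.png")[:,:,::-1].copy();S=cv2.imread("pics/side0.png")[:,:,::-1].copy()
it,is_=bot.camera_info("top"),bot.camera_info("side")
for nm,lo,hi,wt,ws in [("amber",(3,160,20),(16,255,255),(245,232,280,270),(268,160,306,222)),("green",(40,50,20),(90,255,255),(205,250,240,280),(240,140,275,195)),("handle",(0,150,20),(8,255,255),(375,178,402,205),(405,265,432,310))]:
    bt,st=blob(T,lo,hi,wt);bs,ss=blob(S,lo,hi,ws);print(nm,bt,st,bs,ss)
    M=GLASS+[0,0,.004] if nm!="handle" else cyl(.011,[.02,.086])
    f=lambda p,w=(1,1):np.r_[(hullc(M+[p[0],p[1],0],it)-bt)*w[0],(hullc(M+[p[0],p[1],0],is_)-bs)*w[1]]
    r=least_squares(f,[.6,0]);print(r.x,r.fun, least_squares(f,[.6,0],args=((1,0),)).x,least_squares(f,[.6,0],args=((0,1),)).x)
for uv,i in (((362.3,230.2),it),((356.6,280.4),is_)): print("chuck",onz(uv,.04,i))
p=lambda x,y:(x/4.4+230,y/4.4+175)
C=onz((362.3,230.2),.04,it)
for n,u in zip("123",[(541,190),(646,218),(571,292)]):
    v=onz(p(*u),.070,it)-C; print("pad",n,v,np.degrees(np.arctan2(v[1],v[0])),np.hypot(*v[:2]))
h=onz(p(703,52),.086,it)-C;print("handle",h+C,np.degrees(np.arctan2(h[1],h[0])),np.hypot(*h[:2]))
q=bot.get_obs()["q"];print(bot.camera_info("wrist")["cam_to_world"],bot.get_obs()["tcp_pos"])
```

```text
amber [254.6842 248.8158] [249 241  13  16 114] [286.631  207.8333] [278 201  16  14  84]
[0.4902 0.1129] [  9.9606   2.8961  -0.3543 -12.0174] [0.4981 0.1388] [0.4792 0.0784]
green [222.8747 265.6061] [211 255  25  22 391] [256.7811 168.0755] [245 146  24  45 795]
[0.4551 0.2201] [-0.0421  0.0113  0.015   0.0658] [0.4551 0.22  ] [0.4551 0.2204]
handle [387.8222 189.4444] [383 184  11  13  90] [420.0172 286.0575] [414 275  13  26 174]
[ 0.6546 -0.2091] [-0.8544 -0.0482  0.1108  0.4295] [ 0.6545 -0.2114] [ 0.6549 -0.2081]
chuck [ 0.5481 -0.1423  0.04  ]
chuck [ 0.5495 -0.1437  0.04  ]
pad 1 [0.0253 0.0263 0.03  ] 46.04304229447229 0.036494171716751025
pad 2 [ 0.0078 -0.0347  0.03  ] -77.32654482196746 0.03553020873877621
pad 3 [-0.0359  0.0104  0.03  ] 163.87567456953812 0.03734400161974341
handle [ 0.6516 -0.2116  0.086 ] -33.803520544405984 0.1245794508772546
[[ 0.4033  0.8772  0.2604  0.2061]
 [ 0.9151 -0.3862 -0.1164  0.6458]
 [-0.0016  0.2853 -0.9584  0.3729]
 [ 0.      0.      0.      1.    ]] [0.2725 0.6171 0.303 ]
```

```bash
cat >> h.py <<'E'
def yq(deg):  # tool down, tool y axis at angle deg in the world xy plane
    a=np.radians(deg); t=(np.pi/2+a)/2; return np.array([np.cos(t),np.sin(t),0,0])
def ambermask(img):
    hsv=cv2.cvtColor(img,cv2.COLOR_RGB2HSV); return cv2.inRange(hsv,np.array((3,140,15)),np.array((16,255,255)))
E
python3 - <<'E'
from h import *
T=cv2.imread("pics/top0.png")[:,:,::-1].copy();S=cv2.imread("pics/side0.png")[:,:,::-1].copy()
it,is_=bot.camera_info("top"),bot.camera_info("side")
B=[]
for im,(x0,y0,x1,y1) in ((T,(245,232,280,270)),(S,(268,160,306,222))):
    m=ambermask(im)[y0:y1,x0:x1]; n,l,s,c=cv2.connectedComponentsWithStats(m);k=1+np.argmax(s[1:,4]);print(s[k]);B.append(c[k]+[x0,y0])
M=GLASS+[0,0,.004]
f=lambda p,w=(1,1):np.r_[(hullc(M+[p[0],p[1],0],it)-B[0])*w[0],(hullc(M+[p[0],p[1],0],is_)-B[1])*w[1]]
r=least_squares(f,[.5,.12]);print(r.x,r.fun)
A=r.x; assert np.hypot(*(A-[.4931,.127]))<.006
from scipy.spatial.transform import Rotation as R
for y in (22,202):
    print(y,R.from_quat(yq(y)).as_matrix()[:,1:],bot.inverse_kinematics([*A,.28],yq(y)))
for y in range(-180,180,45):   # chuck seat and lever options
    print(y,bot.inverse_kinematics([.5488,-.143,.2],yq(y)))
for d in (0,.5,1.05):
    th=np.radians(-34)-d; P=np.array([.5488,-.143])+.125*np.array([np.cos(th),np.sin(th)])
    for s in (90,-90): print(d,s,bot.inverse_kinematics([*P,.122],yq(np.degrees(th)+s)))
E
```

```text
[  4   8  22  23 311]
[  8  10  21  45 610]
[0.4939 0.1276] [ 0.9344  0.4174  0.0746 -1.0864]
22 [[ 0.9272  0.    ]
 [ 0.3746  0.    ]
 [ 0.     -1.    ]] [-0.634   0.227   0.3519  1.9643 -0.0945  0.9659  0.1473]
202 [[-0.9272  0.    ]
 [-0.3746  0.    ]
 [ 0.     -1.    ]] [-1.2136  0.3794  1.126   1.9894 -0.4032  1.0202 -2.6551]
-180 [-0.5888  0.6585  1.1128  1.9401 -0.709   1.0029 -2.2847]
-135 [-0.5888  0.6585  1.1128  1.9401 -0.709   1.0029 -1.4993]
-90 [-0.4897  0.5601  0.9264  1.9359 -0.56    0.9265 -0.8552]
-45 [-0.4106  0.5114  0.7988  1.9322 -0.4673  0.8922 -0.1588]
0 [-0.3359  0.4785  0.6872  1.9285 -0.3919  0.8708  0.5539]
45 [-0.2758  0.4585  0.6014  1.9254 -0.3372  0.8584  1.2866]
90 [-0.1746  0.4341  0.4625  1.92   -0.2537  0.8445  1.9914]
135 [ 0.8969  0.6147 -0.9914  1.8587  0.6078  1.0066  2.0014]
0 90 [-0.073   0.7167  0.4928  1.6739 -0.423   0.8589  1.5751]
0 -90 [-0.3937  0.9745  1.1026  1.6928 -0.9645  1.1164 -1.1557]
0.5 90 [-0.1355  0.7356  0.6992  1.7575 -0.5986  0.8733  1.3123]
0.5 -90 [-0.3406  0.9391  1.1032  1.7686 -0.9571  1.0785 -1.5504]
1.05 90 [-0.2614  0.7809  0.9651  1.9025 -0.819   0.9144  1.0423]
1.05 -90 [-0.3277  0.8695  1.1045  1.9056 -0.9418  1.0046 -1.9983]
```

Run:
```python
from h import *
bot.move_pose([.494,.1275,.26],yq(22)); bot.wait(.3)
i=bot.camera_info("wrist"); im=bot.camera("wrist"); o=bot.get_obs(); print(o["clock"],o["tcp_pos"],o["tcp_rot"],i["camera_matrix"][0],i["cam_to_world"])
np.save("wi.npy",i["cam_to_world"])
P=proj(np.array([.494,.1275,0])+GLASS+[0,0,.004],i).astype(np.float32)
g=im[:,:,::-1].copy(); cv2.polylines(g,[cv2.convexHull(P).astype(int)],True,(255,255,0),1); cv2.imwrite("pics/w1.png",g)
```

```text
2.4 [0.494  0.1278 0.26  ] [ 0.559   0.8292 -0.      0.    ] [374.6248   0.     318.7628] [[ 0.9266  0.3604  0.1071  0.4668]
 [ 0.376  -0.8882 -0.2643  0.1945]
 [-0.0001  0.2851 -0.9585  0.3299]
 [ 0.      0.      0.      1.    ]]
```

View pics/w1.png

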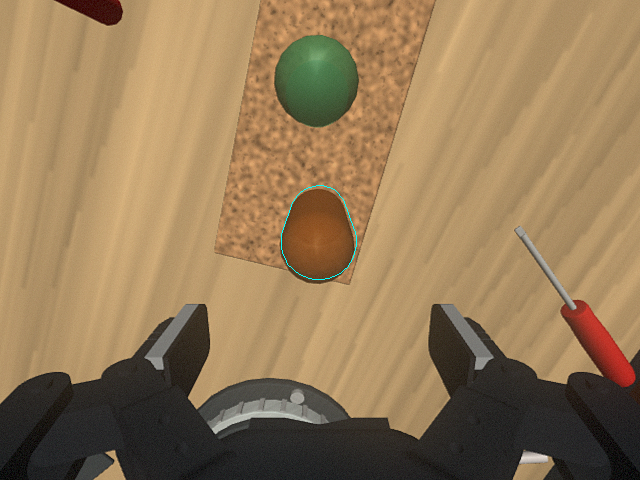

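The wrist view confirms the amber glass: its outline fits the prediction to about 1 px across and 3 px along the row (about 1.5 mm). I'll correct for that and grasp.

Run:
```python
from h import *
A=[.4945,.1262]
def say(t): o=bot.get_obs(); print(t,round(o["clock"],2),o["tcp_pos"],o["gripper_width"],o["grasp_force"],o["wrist_force"])
bot.servo_line([*A,.26]); bot.servo_line([*A,.122]); say("down")
bot.set_gripper(.058,20); say("near")
bot.set_gripper(.0,25); say("grip")
if bot.get_obs()["grasp_force"]>10:
    bot.servo_line([*A,.15],vel=.08); bot.wait(.3); say("lift")
```

```text
down 3.72 [0.4951 0.1263 0.1227] 0.08542402684038444 0.0 [ 0.2497 -0.2078  0.2917]
near 4.11 [0.4946 0.1263 0.1223] 0.057853263429311685 0.0 [-1.2059  0.477  -0.1983]
grip 4.33 [0.4943 0.1261 0.1222] 0.04966125701924857 27.26943165063858 [-1.8351 -1.663   4.4232]
lift 5.13 [0.4943 0.1261 0.1496] 0.049464257556922527 26.93149298429489 [ 0.1226  0.3861 -2.4   ]
```

Run:
```python
from h import *
bot.servo_line([.4943,.1261,.26],vel=.2)
bot.servo_line([.58,-.22,.31],vel=.2); bot.wait(.3)
i=bot.camera_info("wrist"); im=bot.camera("wrist"); o=bot.get_obs(); print(o["clock"],o["tcp_pos"],o["grasp_force"],o["wrist_force"])
np.savez("w2.npz",T=i["cam_to_world"],K=i["camera_matrix"],im=im)
g=im[:,:,::-1].copy()
C=np.array([.5488,-.143,0])
for M in (cyl(.098,[0]),): cv2.polylines(g,[proj(C+M,i).astype(int)],True,(255,255,0),1)
for z in (.04,): cv2.drawMarker(g,tuple(proj(C+[0,0,z],i)[0].astype(int)),(255,0,255),0,10,1)
H=np.array([.6535,-.2105,0]);cv2.polylines(g,[proj(H+cyl(.011,[.086]),i).astype(int)],True,(255,255,0),1)
cv2.imwrite("pics/w2.png",g)
```

```text
8.1333 [ 0.58   -0.2197  0.31  ] 26.938146650791168 [ 1.3432  0.0275 -2.1908]
```

View pics/w2.png

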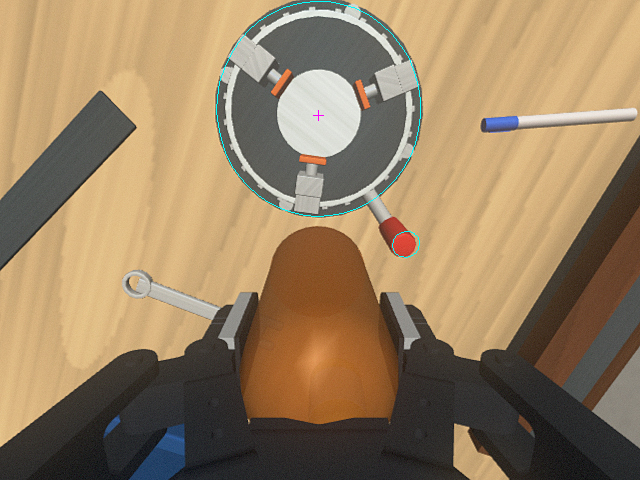

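The carried glass is at the bottom. The seat disc is centred near (319,113) against the predicted marker at (318,115), and the handle top near (404,244) fits its prediction. I'll refine both.

Run:
```python
from h import *
d=np.load("w2.npz"); i=dict(cam_to_world=d["T"],camera_matrix=d["K"]); im=d["im"]
hsv=cv2.cvtColor(im,cv2.COLOR_RGB2HSV)
m=cv2.inRange(hsv,np.array((0,0,170)),np.array((180,40,255))); n,l,s,c=cv2.connectedComponentsWithStats(m); k=l[113,319]; print(s[k])
h=cv2.convexHull(np.argwhere(l==k)[:,::-1].astype(np.int32)); e=cv2.fitEllipse(h); print(e)
C=onz(e[0],.04,i); print("seat",C,"diam",e[1][0]/375*.29)
m=((hsv[:,:,0]<6)|(hsv[:,:,0]>174))&(hsv[:,:,1]>170)&(hsv[:,:,2]>190); m[:,:380]=0;m[:,430:]=0;m[270:]=0;m[:225]=0
n,l,s,c=cv2.connectedComponentsWithStats(m.astype(np.uint8));k=1+np.argmax(s[1:,4]);print(s[k],c[k]);e2=cv2.fitEllipse(cv2.convexHull(np.argwhere(l==k)[:,::-1].astype(np.int32)));print(e2)
H=onz(e2[0],.086,i);v=H-C;print("handle",H,np.hypot(v[0],v[1]),np.degrees(np.arctan2(v[1],v[0])))
for u in ((284,83),(361.5,93),(313,158.5)):
    v=onz(u,.072,i)-C;print(np.hypot(v[0],v[1]),np.degrees(np.arctan2(v[1],v[0])))
```

```text
[ 277   70   84   87 5706]
((318.40087890625, 113.15979766845703), (83.07848358154297, 87.55885314941406), 178.86463928222656)
seat [ 0.5477 -0.1412  0.04  ] diam 0.06424736063639322
[391 233  25  23 433] [403.0069 244.1986]
((402.9338684082031, 244.15396118164062), (22.563547134399414, 24.04861831665039), 76.79322052001953)
handle [ 0.651  -0.2112  0.086 ] 0.1248047148390451 -34.127645209175284
0.033310306652070944 163.92133265545343
0.03575807579539767 44.16437986119716
0.03608803004586569 -74.82541052788712
```

Run:
```python
from h import *
C=[.5480,-.1417]
def say(t): o=bot.get_obs(); print(t,round(o["clock"],2),o["tcp_pos"],o["gripper_width"],o["grasp_force"],o["wrist_force"])
bot.servo_line([*C,.25],vel=.2); bot.servo_line([*C,.168],vel=.12); bot.wait(.3); say("pre")
f0=bot.get_obs()["wrist_force"][2]; z=.163
while z>.152:
    bot.servo_line([*C,z],vel=.02); bot.wait(.1); say("z%.4f"%z)
    if bot.get_obs()["wrist_force"][2]>f0+2: break
    z-=.001
cv2.imwrite("pics/s3.png",np.hstack([cv2.resize(bot.camera("side")[200:320,290:430,::-1],None,fx=2.8,fy=2.8,interpolation=2),cv2.resize(bot.camera("top")[170:290,300:440,::-1],None,fx=2.8,fy=2.8,interpolation=2)]))
```

```text
pre 9.93 [ 0.5482 -0.1417  0.1686] 0.049424602026047045 26.926065981388092 [-0.1192  0.0021 -2.1813]
z0.1630 10.43 [ 0.548  -0.1417  0.163 ] 0.049722961588294506 26.92533642053604 [-0.108   0.0106 -2.227 ]
z0.1620 10.78 [ 0.548  -0.1417  0.162 ] 0.04906002708860367 26.925836205482483 [-0.3049 -0.639  -1.6135]
z0.1610 11.13 [ 0.548  -0.1417  0.161 ] 0.049371190598651325 26.925813853740692 [-0.1895 -0.9411 -2.2122]
z0.1600 11.48 [ 0.548  -0.1417  0.16  ] 0.04906315374877979 26.92479372024536 [-0.5418 -0.0583 -2.222 ]
z0.1590 11.83 [ 0.548  -0.1417  0.159 ] 0.049137715123692645 26.925169229507446 [-0.5317 -0.6408 -2.4003]
z0.1580 12.18 [ 0.5482 -0.1418  0.1583] 0.04954906735851557 26.978214383125305 [-0.6884  0.453   1.6207]
```

View pics/s3.png

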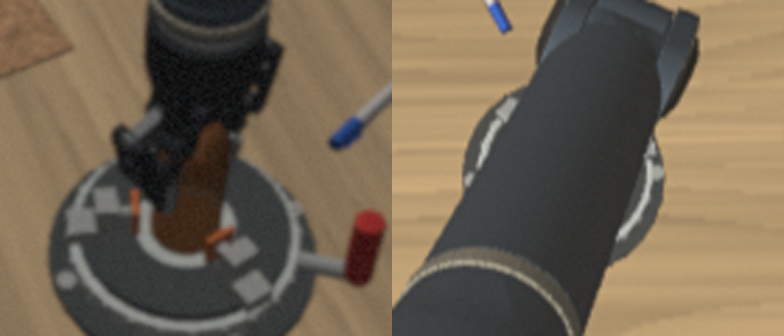

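The glass stands on the seat at the expected height, between the pads. I'll release, lift and check the centring with the wrist and side views.

Run:
```python
from h import *
C=[.5480,-.1417]
bot.set_gripper(.060); bot.set_gripper(.085); bot.servo_line([*C,.30],vel=.15); bot.wait(.2)
i=bot.camera_info("wrist"); im=bot.camera("wrist"); s=bot.camera("side"); print(bot.get_obs()["clock"])
np.savez("w4.npz",T=i["cam_to_world"],K=i["camera_matrix"],im=im); cv2.imwrite("pics/side4.png",s[:,:,::-1])
g=im[:,:,::-1].copy()
P=lambda c:cv2.convexHull(proj(np.array([*c,.04])+GLASS,i).astype(np.float32)).astype(int)
cv2.polylines(g,[P(C)],True,(255,255,0),1)
m=ambermask(im); m[:,:250]=0;m[:,390:]=0; n,l,st,c=cv2.connectedComponentsWithStats(m);k=1+np.argmax(st[1:,4]); print(st[k],cv2.boundingRect(P(C)))
cv2.imwrite("pics/w4.png",np.hstack([g[80:400,170:490],cv2.resize(s[200:320,300:430,::-1],(347,320),interpolation=2)]))
```

```text
14.325
[ 283  187   72   92 4819] (282, 185, 76, 93)
```

View pics/w4.png

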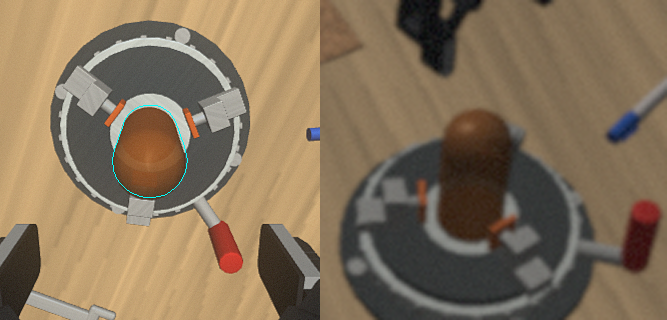

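The glass stands upright and centred within about 1 mm. Now for the lever.

Run:
```python
from h import *
C=np.array([.5480,-.1417]); H=np.array([.651,-.2112])
t0=np.arctan2(*(H-C)[::-1])
pt=lambda d,z=.122:[*(C+.1248*np.array([np.cos(t0-d),np.sin(t0-d)])),z]
qq=lambda d:yq(np.degrees(t0-d)+90)
def say(t): o=bot.get_obs(); v=o["tcp_pos"][:2]-C; print(t,round(o["clock"],2),o["tcp_pos"],"ang %.3f r %.4f"%(t0-np.arctan2(v[1],v[0]),np.hypot(*v)),round(o["gripper_width"],4),round(o["grasp_force"],1),o["wrist_force"],o["torque"][2])
bot.servo_line(pt(0,.30),rot=qq(0),vel=.15); bot.servo_line(pt(0),vel=.12); say("at")
bot.set_gripper(.034); bot.set_gripper(0,30); bot.wait(.2); say("grip")
for d in np.arange(.1,.61,.1):
    bot.servo_line(pt(d),rot=qq(d),vel=.05); say("%.2f"%d)
    if np.linalg.norm(bot.get_obs()["wrist_force"])>40: break
```

```text
at 16.94 [ 0.6519 -0.2117  0.1229] ang -0.001 r 0.1253 0.0849 0.0 [-0.1364  0.0529  0.2491] -0.04524459249470093
grip 17.94 [ 0.6515 -0.2114  0.122 ] ang -0.001 r 0.1248 0.0214 29.3 [0.1022 0.63   0.8264] 0.018272827150649363
0.10 18.34 [ 0.6439 -0.2215  0.1221] ang 0.101 r 0.1248 0.0213 29.5 [0.3994 0.18   1.4589] -0.08191328989623706
0.20 18.74 [ 0.6354 -0.2308  0.1221] ang 0.201 r 0.1248 0.0212 29.6 [-0.6097  1.7063  1.9081] -0.051372202934367325
0.30 19.14 [ 0.626  -0.239   0.1221] ang 0.302 r 0.1247 0.0213 29.7 [-0.5287  1.6468  1.4807] -0.15379528545857452
0.40 19.54 [ 0.6159 -0.2463  0.1221] ang 0.402 r 0.1247 0.0213 29.7 [-0.5976  0.6128  1.8784] -0.14166917010021124
0.50 19.94 [ 0.6051 -0.2526  0.122 ] ang 0.501 r 0.1247 0.021 29.8 [0.3658 1.5694 2.5796] -0.08242429416912886
0.60 20.34 [ 0.5938 -0.2576  0.122 ] ang 0.601 r 0.1247 0.0212 29.8 [-0.5929  3.082   3.1885] -0.1039012810751358
```

Run:
```python
from h import *
C=np.array([.5480,-.1417]); H=np.array([.651,-.2112])
t0=np.arctan2(*(H-C)[::-1])
pt=lambda d,z=.122:[*(C+.1248*np.array([np.cos(t0-d),np.sin(t0-d)])),z]
qq=lambda d:yq(np.degrees(t0-d)+90)
def say(t): o=bot.get_obs(); v=o["tcp_pos"][:2]-C; print(t,round(o["clock"],2),"ang %.3f r %.4f"%(t0-np.arctan2(v[1],v[0]),np.hypot(*v)),round(o["gripper_width"],4),round(o["grasp_force"],1),o["wrist_force"])
for d in (.7,.8,.9,1.0):
    bot.servo_line(pt(d),rot=qq(d),vel=.04); say("%.2f"%d)
    if np.linalg.norm(bot.get_obs()["wrist_force"])>40: break
bot.wait(.3); say("end")
bot.set_gripper(.085); bot.wait(.2); bot.servo_line(pt(1.0,.30),vel=.15)
out=C+.30*(np.array(pt(1.0)[:2])-C)/.1248; bot.servo_line([.60,-.38,.32],vel=.2); bot.wait(.3)
s=bot.camera("side");t=bot.camera("top");i=bot.camera_info("wrist"); w=bot.camera("wrist"); print(bot.get_obs()["clock"])
np.savez("w5.npz",T=i["cam_to_world"],K=i["camera_matrix"],im=w,s=s,t=t)
c=lambda a:cv2.resize(a[:,:,::-1],(396,300),interpolation=2)
cv2.imwrite("pics/f5.png",np.vstack([np.hstack([c(s[220:340,290:448]),c(t[165:285,290:448])]),np.hstack([c(w),c(s)])]))
```

```text
0.70 20.8 ang 0.699 r 0.1247 0.0213 29.7 [0.7173 3.0297 2.9086]
0.80 21.26 ang 0.799 r 0.1246 0.0211 29.7 [1.8632 2.6442 2.3173]
0.90 21.72 ang 0.898 r 0.1246 0.0216 29.7 [2.896  3.8429 2.7322]
1.00 22.18 ang 0.997 r 0.1246 0.0215 29.6 [3.8178 3.9638 0.3477]
end 22.48 ang 0.997 r 0.1246 0.021 29.7 [3.293  3.5409 1.9052]
25.8917
```

View pics/f5.png

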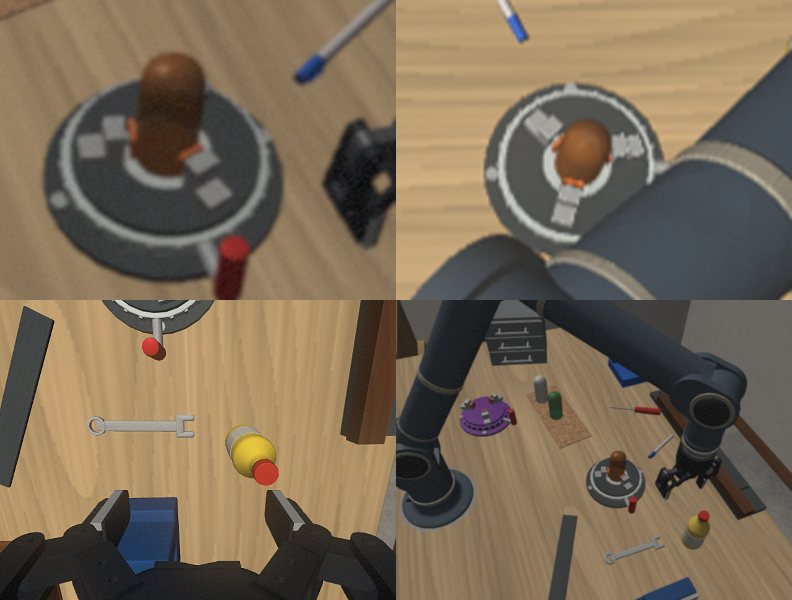

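The pads touch the upright glass and the lever has swung. Last check: lever angle and glass centring by numbers.

Run:
```python
from h import *
d=np.load("w5.npz"); i=dict(cam_to_world=d["T"],camera_matrix=d["K"]); is_=bot.camera_info("side"); C=np.array([.548,-.1417])
im=d["im"];hsv=cv2.cvtColor(im,cv2.COLOR_RGB2HSV)
m=((hsv[:,:,0]<6)|(hsv[:,:,0]>174))&(hsv[:,:,1]>170)&(hsv[:,:,2]>190); m[:,:220]=0;m[:,275:]=0;m[110:]=0;m[:50]=0
n,l,s,c=cv2.connectedComponentsWithStats(m.astype(np.uint8));k=1+np.argmax(s[1:,4]);print(s[k],c[k])
H=onz(c[k],.086,i)[:2];v=H-C;a0=np.arctan2(-.0695,.103);print(H,np.hypot(*v),"sleeve",a0-np.arctan2(v[1],v[0]))
for nm,S in (("before",cv2.imread("pics/side4.png")[:,:,::-1].copy()),("after",d["s"])):
    m=ambermask(S)[230:300,335:385];n,l,s,c=cv2.connectedComponentsWithStats(m);k=1+np.argmax(s[1:,4]);b=s[k]
    P=cv2.boundingRect(proj(np.array([*C,.04])+GLASS,is_).astype(np.float32));print(nm,b+[335,230,0,0,0],P)
```

```text
[231  60  25  20 337] [241.819   69.2344]
[ 0.5453 -0.2638] 0.1220934589097632 sleeve 0.9996311933987563
before [347 242  24  27 390] (342, 239, 30, 52)
after [341 242  29  47 762] (342, 239, 30, 52)
```

Sleeve measures 1.00 and the glass is where it should be, upright.

```bash
python3 -c "
from workcell import bot
print(bot.sign_off())"
```

```text
the job is handed in; nothing more can be done
None
```

The amber glass is standing domed end up on the chuck seat, centred within about 1 mm, with the lever swung clockwise to 1.00 rad (pads pushed back about half, by the sleeve's travel), and the job was handed in at about 26 s of the 54 s allowed.

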